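# Index the rotary table by one notch

## Task

The indexing table on the bench is locked in a notch by its yellow plunger. With a fingertip press the plunger in, push the table round anticlockwise (seen from above) by its steel post to the very next notch, without going past it, let the plunger spring back up so the table is locked there, and take the hand away. The wound toroid on the table rides along where it lies, and nothing else on the bench is to be moved.

Things in the scene. Friction and masses are not known exactly. Their poses are not given: they have to be found in the camera images.
- index_base: grey round foot of the indexing table, fixed to the bench, 176 mm diameter (three bolted ears reach 114 mm from the axis). Origin on the bench on the table's vertical axis; z up. Carries the fixed steel index plate (about 75 mm radius, top 54 mm above the bench) with six notches 60 degrees apart in its rim, each with a dark dot. Stands at a different place and yaw each time
- axis_top (a point): point on the table's vertical axis at the height of the table's top face, 68 mm above the bench. The aluminium table is a 108 mm disc with an arm, a plate 66 mm wide and 10 mm thick with its top also at 68 mm, that reaches out to 100 mm from the axis and carries the plunger and the post
- index_table (a joint): turning angle of the table about its vertical axis, rad, positive anticlockwise seen from above; starts at 0, locked in a notch; notches every 1.047 rad (60 degrees). Turns with light friction (about 1 N at the post) and stays where it is left when unlocked; locked it has about 0.02 rad of play either way
- index_plunger (a joint): how far the yellow plunger is pressed in (downward), m: 0 up and locked in a notch, 0.010 fully in. Spring: about 3.5 N to start, 6 N fully in. Its tooth is free of the notch from about 0.007 on. Once the table has left the notch the tooth rides under the index plate and the plunger then stays in at about 0.007 by itself when let go, until the table reaches a notch and it springs up to 0 and locks; if it is held down it passes the notch
- plunger_top (a point): centre of the top face of the yellow plunger head: flat disc, 28 mm diameter, 82 mm from the table's axis, 94 mm above the bench when up; it goes down with the plunger and round with the table. It starts on the robot's side of the table. The guide below the head is 20 mm wide, top at 74 mm
- post_top (a point): centre of the top of the upright turning post, steel with a black band near the top, 14 mm diameter, standing on the arm from 68 to 122 mm above the bench; its axis is 33 mm from the plunger's axis, at right angles to the line from the table's axis to the plunger, on the anticlockwise side. So 26 mm is free from the plunger's centre to the post: a closed fingertip on the plunger head can push the post ahead of it
- work_toroid: brown wound toroid with red, yellow and black leads, 70 mm diameter, body 30 mm high (leads to 58 mm), lying loose on the middle of the table between six 10 mm pins; origin at the centre of its underside. Must ride along, not be lifted or pushed off
- spare_core: bare grey steel ring core, 57 mm diameter, 20 mm high, lying loose on the bench beside the foot; origin under its centre. To be left alone
- side_cutter: side cutting pliers with red grips, 130x57x11 mm, lying loose on the bench to the right. To be left alone
- scissors: scissors with black grips, 143x67x8 mm, lying loose on the bench to the right. To be left alone
- tally_pad: paper pad, 100x66x10 mm, loose on the bench to the right of the table. To be left alone
Not all that is in view belongs to the job. Leave any green, purple or turquoise look-alike of the work_toroid alone.

How it is judged:
By the outcome, as a careful person would: the job done as asked, in the order asked, and still so for the second after the job is handed in, with the robot touching nothing.
It also fails if it takes over 42 s, if anything falls off the work surface, if the arm or the gripper's body presses on something with over 40 N, if the wrist force passes 120 N, or if a joint passes its speed limit or range.

## Robot

A 6-joint arm with a two-finger parallel gripper is mounted at the origin on a cart in front of the work surface, level with it; the furniture and walls round the work are solid. World frame = base frame: x ahead of the robot, y to its left, z up, the work surface at z = 0. Lengths are in m, angles in rad, forces in N, time in s.
With the tool pointing down it reaches from about 0.425 to 0.95 m from the base axis. Payload 3.5 kg.
Tool frame: the origin (TCP) lies on the centre line of the jaws, within the pads' length; the fingertips stand 14 mm ahead of it and the grasp point (between the pads) lies 5 mm behind it (tips_ahead is the distance from the TCP to the fingertips, in m); y points along the fingers, z is the direction in which the jaws open and shut, and the axes are right-handed (so a half turn about y gives the same grasp; the last joint's range is limited). The gripper opens to 85 mm and grips with 20 to 120 N. Pads are 22 mm wide; open, the fingers measure 114 mm over their backs; the gripper's body (76 mm by 85 mm) begins 54 mm behind the grasp point. The pads swing forward as they close: fully open they stand 13 mm farther back than shut.
Start: joints at [-0.15, 0.286, 1.577, -0, 1.279, -0.15], TCP at [0.675, 0, 0.206] pointing down, gripper open.
Joint ranges: [-2.77, 2.77], [-0.9, 2.22], [0.21, 2.48], [-1.53, 4.67], [0.24, 2.81], [-2.84, 2.84]. Speed limits (rad/s): [2.79, 2.79, 3.14, 3.14, 3.14, 3.14].

## Interface

Orientations are given as a unit quaternion [x, y, z, w].
In Python, from plant import get_state, read_camera, sign_off, tips_ahead gives the robot as it stands.
- The arm moves only by the tool send_rows, never from a script. Its argument "plan" is a list of rows, each a list of 2 entries, a list of its own where there are three numbers: the shift along the tool's x, y, z in units of 12 cm (1.0 is 12 cm), then the turn, a rotation vector about the tool's x, y, z in units of 360 degrees (1.0 is 360 degrees). In form: [[[tx, ty, tz], [rx, ry, rz]], ...]. A call has 1 to 12 rows; each row shifts and turns the commanded pose from where the row before left it, along the tool's axes as they then stand; what a row does not reach is not made up. A row lasts 1/10 s, in which the tool goes at most 50 mm and 8.59 degrees, less where a joint would pass 70% of its speed; a pose out of reach is approached as far as the arm can. A call with a number of a shift or a turn outside -1 to 1 is refused whole. A call with a gripper value outside its range is refused whole. "gripper" is the closure, from 0 (fully open) to 1 (shut), set as the call begins (left out, the last holds). The fingers move at their own pace and stop on an object; "grip_force" is the grip in N (left out, the last holds). Time passes only in rows, so rows that do not move let the fingers close. It gives the time, the measured TCP pose, the force and the opening at its end, in the units of the state.
- get_state(): the state, without advancing time (a new reading comes with each control period).
- read_camera(name): name is "scene" or "side" or "wrist"; returns a dict with "img" (480x640x3 uint8, blue, green, red), "fx", "fy", "cx", "cy" (pixels), "world_from_camera" (4x4, takes a point from camera to world coordinates); the wrist camera has in their place "mount" (4x4, takes a point from camera to tool coordinates, whose origin is the TCP and whose axes are the tool frame's). Camera axes: x right, y down, z forward; pixel columns grow to the right and rows downward; lengths in m; the calibration is good to about 2 mm. A picture is of the moment at which its call begins: read the wrist's pose just before it. There is no depth.
- sign_off(): hands the job in, once; it reports no verdict.
The state is a dict: "time": time; "qpos": joint angles; "dq": joint speeds; "joint_efforts": joint torques, N m; "eef_pos": TCP position; "tcp_rot": TCP orientation; "contact_force": force on the tool from outside, world axes, zero at the start; "wrist_torque": the same for the moment, N m; "opening": opening from 0.0 (shut) to 1.0 (fully open).
Only numpy, scipy, OpenCV 4.12 (cv2) and the standard library are available. Lean on these libraries where they do the work, as an engineer would, in place of code of your own. Each camera call takes 0.05 s, during which the arm holds its last target. There are 200 camera calls.

## Working session

There is one attempt and no reset: what is moved stays moved. The work goes in short steps, Python scripts to look and compute and a tool call to move; the robot and the scene stay as the last step left them, time stands still between calls to the robot, and variables do not carry over. Pictures are saved under pics/ and viewed, about 8 in all and at most 12, crops included, and the job is handed in when it is done.

Besides the shell and the picture viewer there is one more tool, called by a JSON object that holds its "op" and its "data", one argument or row to a line. send_rows: Moves the arm, as the interface text tells. Its arguments: {"type":"object","properties":{"plan":{"type":"array"},"gripper":{"type":"number"},"grip_force":{"type":"number"}},"required":["plan"]}

```bash
mkdir -p pics; cat > h.py <<'E'
import numpy as np,cv2
from plant import *
from scipy.spatial.transform import Rotation as R
def T(s):
    M=np.eye(4);M[:3,:3]=R.from_quat(s['tcp_rot']).as_matrix();M[:3,3]=s['eef_pos'];return M
def cam(n):
    s=get_state();c=read_camera(n)
    c['W']=T(s)@np.array(c['mount']) if n=='wrist' else np.array(c['world_from_camera']);return c
def ray(c,u,v):
    W=c['W'];d=W[:3,:3]@np.array([(u-c['cx'])/c['fx'],(v-c['cy'])/c['fy'],1]);return W[:3,3],d
def onz(c,u,v,z):
    o,d=ray(c,u,v);return o+d*(z-o[2])/d[2]
def proj(c,p):
    q=np.linalg.inv(c['W'])@np.append(p,1);return np.array([c['fx']*q[0]/q[2]+c['cx'],c['fy']*q[1]/q[2]+c['cy']])
def tri(rs):
    A=0;b=0
    for o,d in rs:
        d=d/np.linalg.norm(d);P=np.eye(3)-np.outer(d,d);A=A+P;b=b+P@o
    return np.linalg.solve(A,b)
def yellow(c):
    h=cv2.cvtColor(c['img'],cv2.COLOR_BGR2HSV);m=cv2.inRange(h,(20,120,100),(35,255,255))
    n,l,st,ce=cv2.connectedComponentsWithStats(m);return [(st[i].tolist(),ce[i].round(1).tolist()) for i in range(1,n) if st[i][4]>40]
E
python3 - <<'E'
from h import *
s=get_state();print(s,tips_ahead)
a=cam('scene');b=cam('side');w=cam('wrist')
for n,c in zip('abw',(a,b,w)):
    print(n,yellow(c),c['W'][:3,3].round(3),c['W'][:3,2].round(2));cv2.imwrite(f'pics/1{n}.png',c['img'])
E
```

```text
{'time': 0.0, 'qpos': array([-1.49979445e-01,  2.87210953e-01,  1.57818081e+00, -2.80994899e-05,
        1.27861454e+00, -1.50007122e-01]), 'dq': array([ 0.00112107,  0.00208139, -0.0001878 ,  0.00128769,  0.00051081,
       -0.00035584]), 'joint_efforts': array([-1.79628755e-04, -4.05981302e+01, -2.92628127e+01, -1.54224781e-04,
        5.81841552e-03,  3.74769741e-06]), 'eef_pos': array([6.74274947e-01, 1.45549261e-04, 2.04215006e-01]), 'tcp_rot': array([-0.50052271,  0.50067185, -0.49930952,  0.49949446]), 'contact_force': array([ 0.20202482, -0.97113582, -0.36903539]), 'wrist_torque': array([-0.03611539,  0.00170767,  0.02288974]), 'opening': 1.0045472947829537} 0.014
a [([183, 8, 83, 78, 2274], [228.3, 37.5]), ([221, 87, 10, 7, 44], [224.5, 90.4]), ([278, 290, 10, 11, 88], [282.6, 294.6]), ([89, 352, 39, 36, 539], [109.9, 370.6]), ([87, 360, 13, 12, 96], [93.0, 365.5]), ([154, 423, 15, 20, 62], [158.4, 435.2]), ([75, 460, 15, 6, 44], [81.5, 462.1])] [-0.046  0.839  0.859] [ 0.46 -0.61 -0.65]
b [([608, 18, 8, 28, 177], [611.1, 32.7]), ([586, 30, 13, 22, 126], [591.7, 40.6]), ([132, 63, 5, 16, 44], [134.4, 72.5]), ([129, 101, 18, 29, 297], [139.1, 116.2]), ([345, 154, 20, 10, 118], [353.8, 158.6]), ([327, 182, 24, 15, 215], [337.3, 190.3])] [ 0.377 -0.792  0.677] [ 0.12  0.84 -0.52]
w [([19, 0, 13, 17, 109], [24.4, 6.8]), ([17, 40, 19, 18, 88], [26.0, 48.6]), ([12, 220, 22, 20, 136], [23.1, 230.6]), ([93, 296, 21, 4, 51], [102.2, 297.6])] [0.675 0.067 0.373] [-0.   -0.26 -0.97]
```

View pics/1a.png

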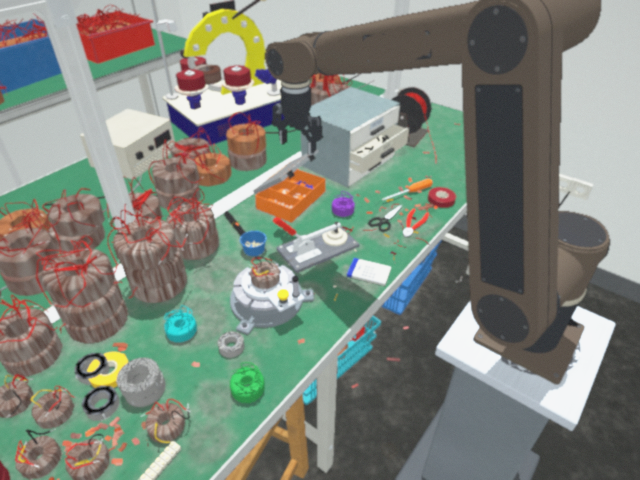

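View pics/1b.png

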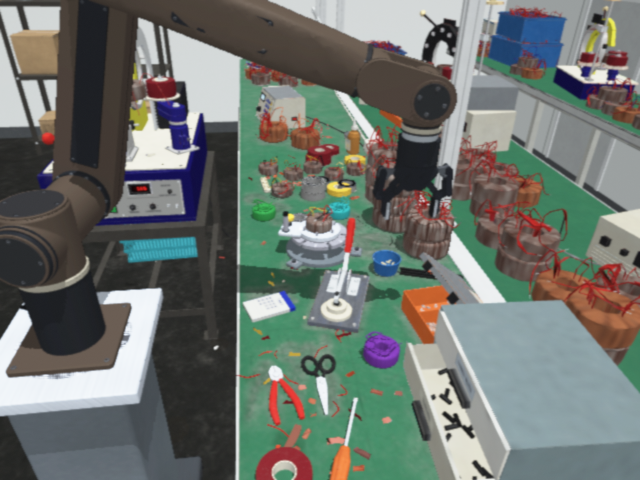

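View pics/1w.png

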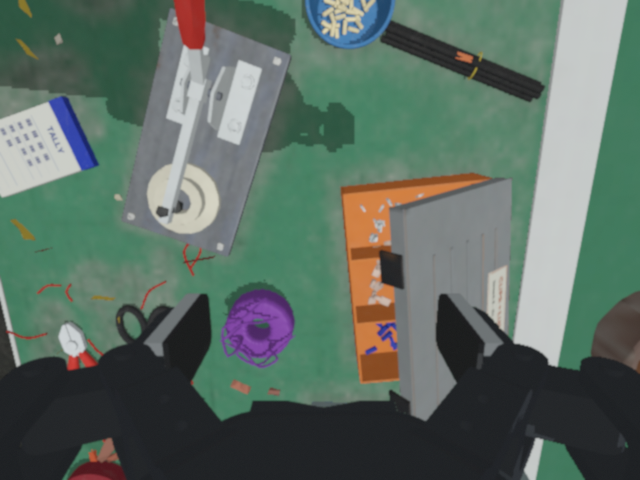

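The scene view shows the table at about (265,290) with the yellow plunger at (283,295). In the side view it is at (318,240), with the plunger near (290,217). The wrist view doesn't include the table, which lies farther to +y.

```bash
python3 - <<'E'
from h import *
a=cam('scene');b=cam('side')
h=cv2.cvtColor(b['img'],cv2.COLOR_BGR2HSV);m=cv2.inRange(h,(20,100,80),(38,255,255));m[:200]=0;m[260:]=0;m[:,:270]=0;m[:,345:]=0
n,l,st,ce=cv2.connectedComponentsWithStats(m);print(st[1:],ce[1:])
ua=(282.6,294.6)
for z in (.08,.09): print(onz(a,*ua,z))
i=1+st[1:,4].argmax()
P=tri([ray(a,*ua),ray(b,*ce[i])]);print(P,proj(a,P),proj(b,P))
big=np.hstack([cv2.resize(a['img'][235:355,205:335],None,fx=3,fy=3,interpolation=3),cv2.resize(b['img'][190:310,260:390],None,fx=3,fy=3,interpolation=3)])
cv2.imwrite('pics/2.png',big)
E
```

```text
[[310 207  13   6  25]
 [325 210   1   1   1]
 [287 213   7   9  44]
 [313 214   1   1   1]] [[315.2        208.8       ]
 [325.         210.        ]
 [290.20454545 216.77272727]
 [313.         214.        ]]
[0.46757993 0.30333619 0.08      ]
[0.46098944 0.31020793 0.09      ]
[0.46563871 0.30897638 0.088902  ] [281.4007535  293.67830378] [289.11486416 217.44951337]
```

View pics/2.png

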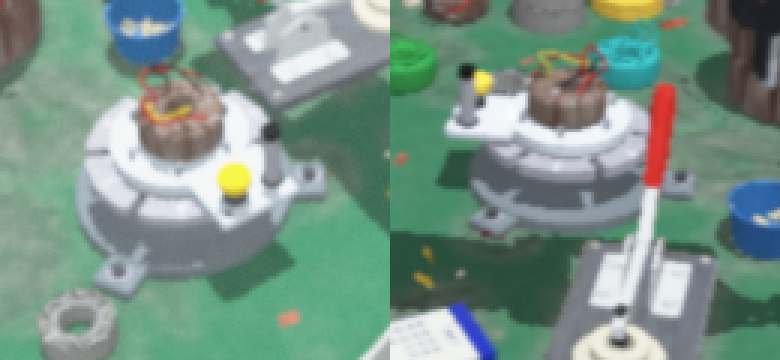

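```bash
cat >> h.py <<'E'
def togo(p,M=None):
    M=T(get_state()) if M is None else M
    return (M[:3,:3].T@(np.array(p)-M[:3,3])/.12).round(3)
E
python3 - <<'E'
from h import *
a=cam('scene');b=cam('side')
P=tri([ray(a,205+235/3,235+175/3),ray(b,260+(483-390)/3,190+80/3)])
Q=tri([ray(a,205+270/3,235+128/3),ray(b,260+(466-390)/3,190+66/3)])
Cn=tri([ray(a,205+178/3,235+125/3),ray(b,260+(567-390)/3,190+95/3)])
print(P,Q,np.linalg.norm((Q-P)[:2]),Cn)
t=(Q-P)[:2];t/=np.linalg.norm(t);r=np.array([t[1],-t[0]]);print('r',r,'axis',P[:2]-.082*r)
print('lever',onz(b,350,220,.15),onz(b,350,220,.2),onz(a,278,220,.15),onz(a,278,220,.2))
print(R.from_quat(get_state()['tcp_rot']).as_matrix().round(2), 'shift', togo([.50,.24,.30]))
E
```

```text
[0.46682869 0.30593583 0.09031022] [0.45306587 0.2767454  0.12169802] 0.03227222802152933 [0.5395706  0.28752236 0.08230693]
r [-0.90450637  0.42646012] axis [0.54099821 0.2709661 ]
lever [0.59589954 0.1673666  0.15      ] [0.57519512 0.0764392  0.2       ] [0.59339585 0.17117069 0.15      ] [0.54831869 0.21824062 0.2       ]
[[ 0. -0.  1.]
 [-1.  0.  0.]
 [-0. -1. -0.]] shift [-2.    -0.788 -1.457]
```

{"op": "send_rows", "data": {
  "plan": [
    [[0, -0.25, 0], [0, 0, 0]],
    [[-0.1, -0.25, -0.1], [0, 0, 0]],
    [[-0.2, -0.2, -0.2], [0, 0, 0]],
    [[-0.25, -0.1, -0.2], [0, 0, 0]],
    [[-0.25, 0, -0.2], [0, 0, 0]],
    [[-0.25, 0, -0.2], [0, 0, 0]],
    [[-0.25, 0, -0.2], [0, 0, 0]],
    [[-0.25, 0, -0.2], [0, 0, 0]],
    [[-0.25, 0, -0.2], [0, 0, 0]],
    [[-0.2, 0, -0.1], [0, 0, 0]],
    [[0, 0, 0], [0, 0, 0]],
    [[0, 0, 0], [0, 0, 0]]
  ],
  "gripper": 1,
  "grip_force": 30
}}

```text
time: 1.55
eef_pos: [0.4829, 0.2402, 0.3018]
tcp_rot: [-0.5, 0.499, -0.5, 0.5]
contact_force: [0.4, 0.0, 0.7]
opening: -0.001
```

```bash
python3 - <<'E'
from h import *
s=get_state();c=cam('wrist');print(s['time'],s['eef_pos'],s['opening'],c['W'][:3,3]);cv2.imwrite('pics/3.png',c['img']);print(yellow(c))
np.savez('c3.npz',**{k:v for k,v in c.items()})
E
```

```text
1.55 [0.48288133 0.24023808 0.30181624] -0.0006213425932450476 [0.48250517 0.30684645 0.46995717]
[([291, 118, 26, 28, 559], [303.3, 131.5]), ([360, 125, 42, 25, 173], [376.5, 135.6])]
```

View pics/3.png

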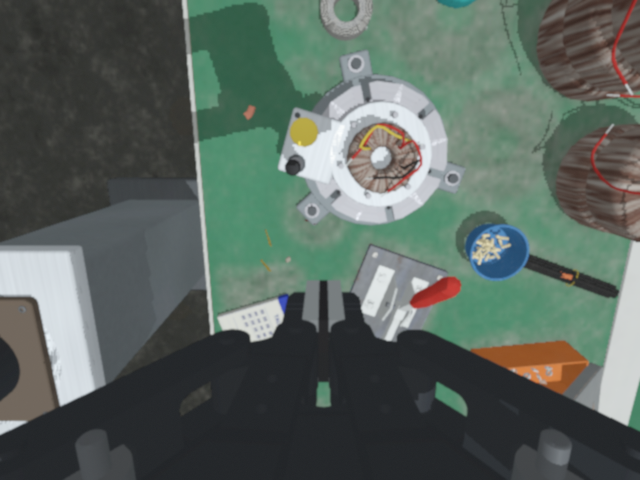

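The close view shows the plunger head at (303,131), the black post top near (293,165) and the table disc around (382,152). The lever tip is at (450,290), clear of the work.

```bash
python3 - <<'E'
from h import *
c=dict(np.load('c3.npz'));a=cam('scene')
im=c['img']
P=onz(c,303.3,131.5,.094);print('P',P, 'tri',tri([ray(c,303.3,131.5),ray(a,205+235/3,235+175/3)]))
g=im[140:185,270:320].max(2);m=(g<70).astype(np.uint8);n,l,st,ce=cv2.connectedComponentsWithStats(m);print([(st[i],ce[i]+[270,140]) for i in range(1,n) if st[i][4]>20])
h=cv2.cvtColor(im,cv2.COLOR_BGR2HSV)
# red lever height
m=cv2.inRange(h,(0,180,120),(6,255,255))
cv2.imwrite('pics/4.png',cv2.resize(im[60:230,265:470],None,fx=3.5,fy=3.5,interpolation=3))
E
```

```text
P [0.46339136 0.31092192 0.094     ] tri [0.46191831 0.30952598 0.09253396]
[(array([ 16,  20,  14,  15, 129], dtype=int32), array([291.86821705, 166.27131783]))]
```

View pics/4.png

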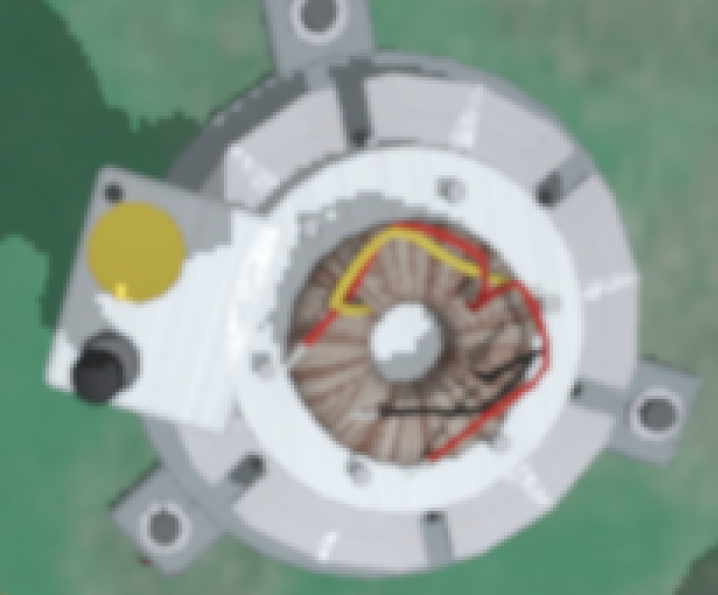

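```bash
python3 - <<'E'
from h import *
c=dict(np.load('c3.npz'))
P=onz(c,303.3,131.5,.094)[:2];Q=onz(c,292.5,167,.122)[:2];O=onz(c,380.7,154,.068)[:2]
ears=[onz(c,265+x/3.5,60+y/3.5,.014)[:2] for x,y in ((320,15),(657,413),(165,528))]
M=cv2.minEnclosingCircle(np.float32(ears))
print(P,Q,O,'ears',M)
print('PQ',np.linalg.norm(Q-P),'OP',np.linalg.norm(P-O),'OQ',np.linalg.norm(Q-O),'want .0884')
t=Q-P;t/=np.linalg.norm(t);r=(P-O)/np.linalg.norm(P-O);print('t ang',np.degrees(np.arctan2(*t[::-1])),'r ang',np.degrees(np.arctan2(*r[::-1])))
E
```

```text
[0.46339136 0.31092192] [0.45454778 0.27941696] [0.542653  0.2886032] ears ((0.5422731637954712, 0.2862887978553772), 0.10054530203342438)
PQ 0.03272264406804744 OP 0.08234398713803635 OQ 0.08858281738587312 want .0884
t ang -105.6796608111803 r ang 164.27368500879615
```

{"op": "send_rows", "data": {
  "plan": [
    [[-0.178, 0, -0.071], [0, 0, 0]],
    [[-0.178, 0, -0.071], [0, 0, 0]],
    [[-0.178, 0, -0.071], [0, 0, 0]],
    [[0, 0.2, 0], [0, 0.015, 0]],
    [[0, 0.25, 0], [0, 0.015, 0]],
    [[0, 0.25, 0], [0, 0.014, 0]],
    [[0, 0.25, 0], [0, 0, 0]],
    [[0, 0.2, 0], [0, 0, 0]],
    [[0, 0.1, 0], [0, 0, 0]],
    [[0, 0, 0], [0, 0, 0]],
    [[0, 0, 0], [0, 0, 0]]
  ]
}}

```text
time: 2.75
eef_pos: [0.4585, 0.304, 0.1526]
tcp_rot: [0.426, -0.564, 0.564, -0.427]
contact_force: [0.4, 0.1, 0.3]
opening: -0.003
```

```bash
python3 - <<'E'
from h import *
s=get_state();c=cam('wrist');M=T(s);print(s['time'],s['eef_pos'],M[:3,:3].round(3),s['contact_force']);cv2.imwrite('pics/5.png',c['img']);print(yellow(c))
print('tool x ang',np.degrees(np.arctan2(M[1,0],M[0,0])),'shift to [.4574,.3043,.118]',togo([.4574,.3043,.118]))
y=[k for k in yellow(c) if k[0][4]>300]
if y: print(onz(c,*y[0][1],.094))
E
```

```text
2.75 [0.45847342 0.303958   0.15263305] [[-0.274  0.001  0.962]
 [-0.962  0.001 -0.274]
 [-0.001 -1.     0.001]] [0.40804897 0.10698111 0.32309581]
[([426, 198, 61, 46, 414], [446.9, 216.0]), ([309, 211, 41, 42, 1365], [328.8, 231.7])]
tool x ang -105.89181229074015 shift to [.4574,.3043,.118] [ 0.003  0.294 -0.012]
[0.53633936 0.30140184 0.094     ]
```

View pics/5.png

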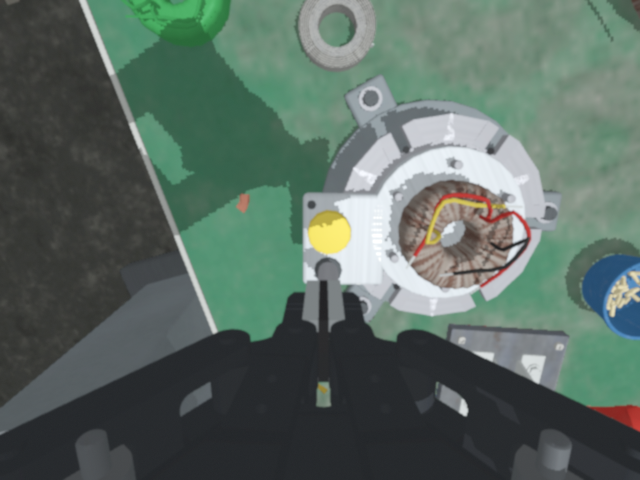

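The plunger at (329,232) lines up just ahead of the fingertip at (323,285), with the post's grey shaft at (327,268) partly hidden behind it. I'll triangulate the plunger from the two wrist views, then go down.

```bash
python3 - <<'E'
from h import *
c=cam('wrist');c3=dict(np.load('c3.npz'));s=get_state()
print(onz(c,328.8,231.7,.094),tri([ray(c,328.8,231.7),ray(c3,303.3,131.5)]))
P=onz(c,328.8,231.7,.094);M=T(s);print('plunger in tool mm',M[:3,:3].T@(P-M[:3,3])*1000)
E
```

```text
[0.46409115 0.31193062 0.094     ] [0.46353781 0.31096144 0.09007933]
plunger in tool mm [-8.54441702 59.63579211  2.88269475]
```

{"op": "send_rows", "data": {
  "plan": [
    [[0, 0.1, 0], [0, 0, 0]],
    [[0, 0.1, 0], [0, 0, 0]],
    [[0, 0.05, 0], [0, 0, 0]],
    [[0, 0, 0], [0, 0, 0]],
    [[0, 0, 0], [0, 0, 0]]
  ]
}}

```text
time: 3.35
eef_pos: [0.4572, 0.3041, 0.1212]
tcp_rot: [-0.427, 0.564, -0.564, 0.426]
contact_force: [0.5, 0.3, 0.5]
opening: 0.001
```

{"op": "send_rows", "data": {
  "plan": [
    [[0, 0.06, 0], [0, 0, 0]],
    [[0, 0.05, 0], [0, 0, 0]],
    [[0, 0.04, 0], [0, 0, 0]],
    [[0, 0.03, 0], [0, 0, 0]],
    [[0, 0, 0], [0, 0, 0]],
    [[0, 0, 0], [0, 0, 0]]
  ]
}}

```text
time: 3.95
eef_pos: [0.4575, 0.3041, 0.1]
tcp_rot: [-0.426, 0.564, -0.564, 0.426]
contact_force: [-0.8, -0.8, -0.2]
opening: 0.0
```

```bash
python3 - <<'E'
from h import *
for i in range(2): c=cam('wrist');s=get_state();print(s['contact_force'],s['wrist_torque'])
cv2.imwrite('pics/6w.png',c['img']);print(yellow(c))
b=cam('side');a=cam('scene');cv2.imwrite('pics/6.png',np.hstack([c['img'][150:390:,200:480],cv2.resize(b['img'][180:260,270:350],None,fx=3,fy=3,interpolation=3),cv2.resize(a['img'][250:330,240:320],None,fx=3,fy=3,interpolation=3)]))
E
```

```text
[-0.51905609  0.49086036  0.64366917] [ 0.02502761  0.0049376  -0.06599412]
[-0.74172492 -0.13791628 -0.38010052] [-0.00747772  0.0314534   0.00187414]
[([460, 218, 80, 60, 690], [487.2, 242.1]), ([546, 225, 17, 5, 71], [553.1, 227.3]), ([306, 230, 53, 53, 2187], [332.4, 256.5])]
```

View pics/6.png

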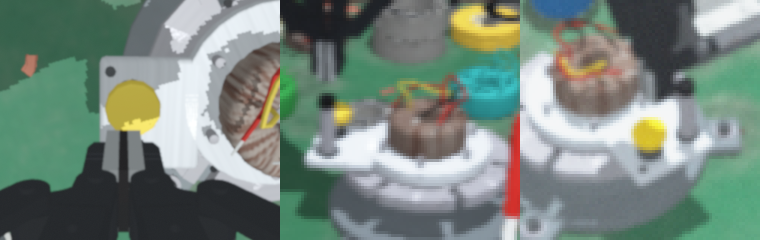

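```bash
python3 - <<'E'
from h import *
a=cam('scene');b=cam('side');c=cam('wrist');M=T(get_state())
tip=(M@[0,.014,0,1])[:3];print(tip,[proj(k,tip) for k in(a,b,c)],[proj(k,[.4634,.311,.094]) for k in (a,b,c)])
print('mount',np.array(c['mount']).round(3),c['fx'],c['cx'],c['cy'])
cv2.imwrite('pics/7.png',np.hstack([cv2.resize(b['img'][150:270,240:370],None,fx=3,fy=3,interpolation=3),cv2.resize(a['img'][220:340,230:360],None,fx=3,fy=3,interpolation=3)]))
E
```

```text
[0.45757886 0.30417069 0.08625262] [array([285.63802593, 294.89167912]), array([286.19585938, 219.37004463]), array([324.31504778, 269.90365906])] [array([281.4524147 , 293.05679751]), array([288.16396991, 215.39755788]), array([332.004893  , 259.59655082])]
mount [[ 0.001  0.966  0.259 -0.066]
 [ 0.001 -0.26   0.966 -0.168]
 [ 1.    -0.001 -0.001 -0.   ]
 [ 0.     0.     0.     1.   ]] 375.99748817867703 323.0547023914119 236.9731344595688
```

View pics/7.png

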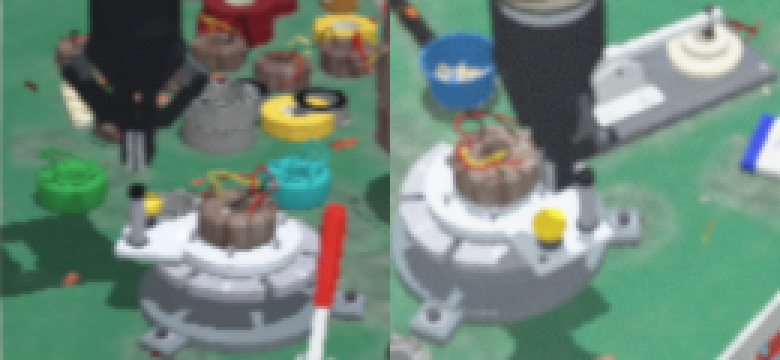

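```bash
python3 - <<'E'
from h import *
a=cam('scene');b=cam('side');c=cam('wrist')
ra,rb,rc=ray(a,286.5,282),ray(b,286,206),ray(c,323.5,280)
for n,r in (('ab',[ra,rb]),('bc',[rb,rc]),('ac',[ra,rc])): 
    p=tri(r);print(n,p,[proj(k,p).round(1) for k in (a,b,c)])
s=get_state();print(s['qpos'])
cv2.imwrite('pics/8.png',np.hstack([cv2.resize(a['img'][240:310,250:330],None,fx=6,fy=6,interpolation=0),cv2.resize(c['img'][180:390,230:410],None,fx=2,fy=2,interpolation=0)[:420,:320]]))
E
```

```text
ab [0.45656382 0.30134065 0.1258313 ] [array([286.1, 281.7]), array([285.6, 206.2]), array([324.3, 309.6])]
bc [0.4588049  0.31218262 0.12091576] [array([282.1, 285.7]), array([286.2, 206. ]), array([322.3, 280.2])]
ac [0.45709318 0.307324   0.1243182 ] [array([284.1, 283.6]), array([285.7, 205.7]), array([321.5, 294.9])]
[4.01949462e-01 1.24175329e-01 1.97158882e+00 1.33189139e-05
 1.04564844e+00 6.78427004e-01]
```

View pics/8.png

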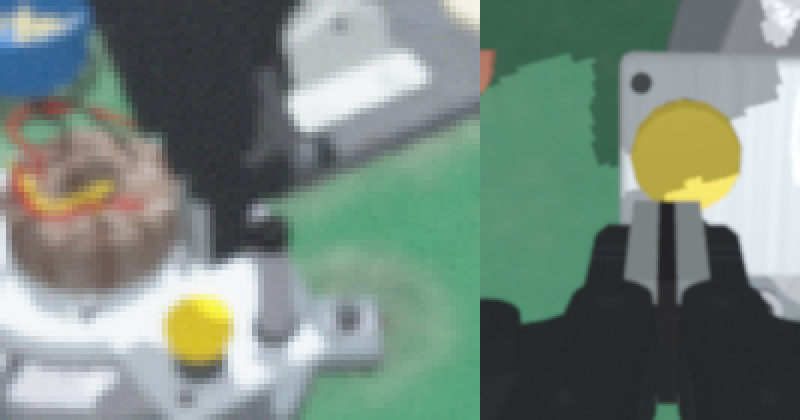

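The force is zero, and all three cameras agree on why: the fingertips are really about 27 mm behind the reported TCP (triangulated tip z ≈ 0.125), not 14 mm ahead of it. xy agrees. I'll go down in small steps and watch the force.

{"op": "send_rows", "data": {
  "plan": [
    [[0, 0.03, 0], [0, 0, 0]],
    [[0, 0.03, 0], [0, 0, 0]],
    [[0, 0.03, 0], [0, 0, 0]],
    [[0, 0, 0], [0, 0, 0]],
    [[0, 0, 0], [0, 0, 0]]
  ]
}}

```text
time: 4.95
eef_pos: [0.4573, 0.304, 0.0889]
tcp_rot: [-0.427, 0.564, -0.564, 0.426]
contact_force: [0.1, -0.6, 0.2]
opening: 0.001
```

```bash
python3 - <<'E'
from h import *
a=cam('scene');b=cam('side');c=cam('wrist');s=get_state();print(s['contact_force'],s['eef_pos'])
cv2.imwrite('pics/9.png',np.hstack([cv2.resize(b['img'][190:250,260:340],None,fx=5,fy=5,interpolation=3),cv2.resize(a['img'][250:310,250:330],None,fx=5,fy=5,interpolation=3)]))
E
```

```text
[ 0.57683154  0.22522469 -0.12257997] [0.45758175 0.30417957 0.089404  ]
```

View pics/9.png

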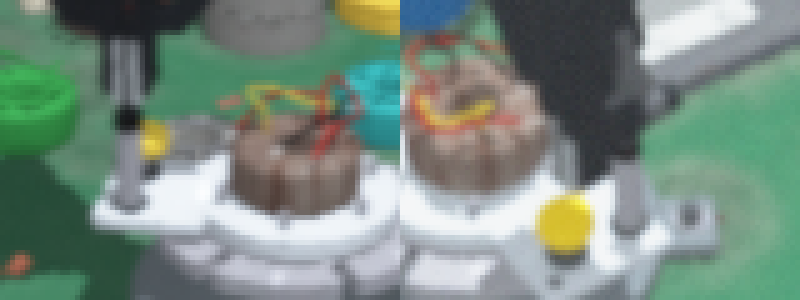

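{"op": "send_rows", "data": {
  "plan": [
    [[0, 0.03, 0], [0, 0, 0]],
    [[0, 0.03, 0], [0, 0, 0]],
    [[0, 0.03, 0], [0, 0, 0]],
    [[0, 0, 0], [0, 0, 0]]
  ]
}}

```text
time: 5.5
eef_pos: [0.4568, 0.3038, 0.0775]
tcp_rot: [-0.427, 0.564, -0.564, 0.426]
contact_force: [-0.5, 0.4, -0.0]
opening: -0.002
```

{"op": "send_rows", "data": {
  "plan": [
    [[0, 0.03, 0], [0, 0, 0]],
    [[0, 0.01, 0], [0, 0, 0]],
    [[0, 0, 0], [0, 0, 0]]
  ]
}}

```text
time: 5.8
eef_pos: [0.4573, 0.304, 0.0733]
tcp_rot: [-0.427, 0.564, -0.564, 0.426]
contact_force: [0.2, 0.8, -1.0]
opening: 0.003
```

{"op": "send_rows", "data": {
  "plan": [
    [[0, 0.02, 0], [0, 0, 0]],
    [[0, 0, 0], [0, 0, 0]],
    [[0, 0, 0], [0, 0, 0]]
  ]
}}

```text
time: 6.1
eef_pos: [0.4574, 0.3041, 0.0712]
tcp_rot: [0.426, -0.564, 0.564, -0.426]
contact_force: [0.5, 0.1, -0.6]
opening: -0.001
```

{"op": "send_rows", "data": {
  "plan": [
    [[0, 0.02, 0], [0, 0, 0]],
    [[0, 0, 0], [0, 0, 0]],
    [[0, 0, 0], [0, 0, 0]]
  ]
}}

```text
time: 6.4
eef_pos: [0.4573, 0.3041, 0.0687]
tcp_rot: [-0.426, 0.564, -0.564, 0.426]
contact_force: [-0.2, 0.9, 0.1]
opening: 0.007
```

{"op": "send_rows", "data": {
  "plan": [
    [[0, 0.02, 0], [0, 0, 0]],
    [[0, 0, 0], [0, 0, 0]],
    [[0, 0, 0], [0, 0, 0]]
  ]
}}

```text
time: 6.7
eef_pos: [0.4576, 0.3043, 0.0669]
tcp_rot: [0.426, -0.564, 0.564, -0.427]
contact_force: [-0.9, -0.5, 3.7]
opening: 0.004
```

```bash
python3 - <<'E'
from h import *
for n in('scene','wrist'):
  c=cam(n);print([k for k in yellow(c) if n=='wrist' or 270<k[1][0]<300])
print(get_state()['contact_force'])
im=c['img'];print('col 317 gray rows',[(r,im[r,315].tolist()) for r in range(262,300,3)])
E
```

```text
[([277, 291, 11, 10, 58], [281.6, 296.3])]
[([495, 238, 97, 77, 1096], [527.7, 269.6]), ([600, 247, 21, 6, 105], [609.0, 249.6]), ([302, 248, 65, 53, 1960], [337.3, 270.5])]
[-0.48957886 -0.43140096  2.86802417]
col 317 gray rows [(262, [69, 170, 185]), (265, [68, 170, 185]), (268, [68, 170, 184]), (271, [68, 169, 185]), (274, [67, 168, 184]), (277, [67, 169, 184]), (280, [112, 148, 154]), (283, [133, 131, 125]), (286, [133, 132, 125]), (289, [133, 131, 125]), (292, [133, 131, 125]), (295, [133, 132, 125]), (298, [133, 132, 125])]
```

Contact comes at TCP z ≈ 0.067 with 3.5 N, which is the spring's starting force, so the tip really is about 27 mm behind the TCP. Now I'll press in.

{"op": "send_rows", "data": {
  "plan": [
    [[0, 0.03, 0], [0, 0, 0]],
    [[0, 0.03, 0], [0, 0, 0]],
    [[0, 0.015, 0], [0, 0, 0]],
    [[0, 0, 0], [0, 0, 0]],
    [[0, 0, 0], [0, 0, 0]]
  ]
}}

```text
time: 7.3
eef_pos: [0.4579, 0.3046, 0.0583]
tcp_rot: [-0.426, 0.564, -0.564, 0.427]
contact_force: [-1.9, 0.3, 8.3]
opening: 0.003
```

{"op": "send_rows", "data": {
  "plan": [
    [[0.025, 0, 0.003], [0, -0.0056, 0]],
    [[0.025, 0, 0.003], [0, -0.0056, 0]],
    [[0.025, 0, 0.003], [0, -0.0056, 0]],
    [[0.025, 0, 0.003], [0, -0.0056, 0]],
    [[0.025, 0, 0.003], [0, -0.0056, 0]],
    [[0.025, 0, 0.003], [0, -0.0056, 0]]
  ]
}}

```text
time: 7.9
eef_pos: [0.4559, 0.2866, 0.0583]
tcp_rot: [-0.484, 0.516, -0.515, 0.484]
contact_force: [-4.6, 0.7, 9.8]
opening: 0.001
```

```bash
cat >> h.py <<'E'
O=np.array([.5427,.2875])
def status():
    a=cam('scene');w=cam('wrist');s=get_state();M=T(s)
    d=np.array(s['eef_pos'][:2])-O
    print(s['time'],s['eef_pos'].round(4),'F',s['contact_force'].round(1),'r,ang',np.linalg.norm(d).round(4),np.degrees(np.arctan2(d[1],d[0])).round(1),'toolx',np.degrees(np.arctan2(M[1,0],M[0,0])).round(1))
    for n,c in (('a',a),('w',w)):
        for k in yellow(c):
            for z in (.084,.094):
                p=onz(c,*k[1],z)[:2]-O
                if .065<np.linalg.norm(p)<.1: print(n,z,k,'plunger ang',np.degrees(np.arctan2(p[1],p[0])).round(1),np.linalg.norm(p).round(3))
E
python3 -c "
from h import *
status()"
```

```text
8.0 [0.4559 0.2862 0.0583] F [-4.9 -1.4 10.1] r,ang 0.0869 -179.1 toolx -93.7
a 0.084 ([284, 291, 10, 8, 52], [287.8, 295.1]) plunger ang 171.8 0.089
a 0.094 ([284, 291, 10, 8, 52], [287.8, 295.1]) plunger ang 168.3 0.096
w 0.084 ([302, 249, 65, 51, 1938], [336.8, 270.6]) plunger ang 171.2 0.082
w 0.094 ([302, 249, 65, 51, 1938], [336.8, 270.6]) plunger ang 168.7 0.083
```

The plunger hasn't moved relative to the tool in the wrist view, so friction carried the table the whole 12°. I'll go a little farther, then lift off the plunger.

{"op": "send_rows", "data": {
  "plan": [
    [[0.025, 0, 0.003], [0, -0.0056, 0]],
    [[0.025, 0, 0.003], [0, -0.0056, 0]],
    [[0.025, 0, 0.003], [0, -0.0056, 0]],
    [[0.025, 0, 0.003], [0, -0.0056, 0]],
    [[0, -0.03, 0], [0, 0, 0]],
    [[0, -0.04, 0], [0, 0, 0]],
    [[0, -0.05, 0], [0, 0, 0]],
    [[0, -0.05, 0], [0, 0, 0]],
    [[0, 0, 0], [0, 0, 0]]
  ]
}}

```text
time: 8.9
eef_pos: [0.4581, 0.2743, 0.0786]
tcp_rot: [-0.518, 0.48, -0.481, 0.519]
contact_force: [0.0, 0.5, 0.9]
opening: -0.002
```

```bash
python3 -c "
from h import *
status()"
```

```text
9.0 [0.4575 0.2741 0.0779] F [0.5 0.7 0.9] r,ang 0.0862 -171.0 toolx -85.7
a 0.084 ([288, 285, 10, 11, 90], [292.5, 289.7]) plunger ang -175.7 0.086
a 0.094 ([288, 285, 10, 11, 90], [292.5, 289.7]) plunger ang 179.5 0.092
w 0.084 ([301, 239, 58, 54, 2151], [331.3, 263.4]) plunger ang -178.2 0.082
w 0.094 ([301, 239, 58, 54, 2151], [331.3, 263.4]) plunger ang 179.4 0.083
```

{"op": "send_rows", "data": {
  "plan": [
    [[0.025, 0, 0.003], [0, -0.0056, 0]],
    [[0.025, 0, 0.003], [0, -0.0056, 0]],
    [[0.025, 0, 0.003], [0, -0.0056, 0]],
    [[0.025, 0, 0.003], [0, -0.0056, 0]],
    [[0.025, 0, 0.003], [0, -0.0056, 0]],
    [[0.025, 0, 0.003], [0, -0.0056, 0]],
    [[0.025, 0, 0.003], [0, -0.0056, 0]],
    [[0.025, 0, 0.003], [0, -0.0056, 0]],
    [[0.025, 0, 0.003], [0, -0.0056, 0]],
    [[0.025, 0, 0.003], [0, -0.0056, 0]]
  ]
}}

```text
time: 10.0
eef_pos: [0.4666, 0.2461, 0.0772]
tcp_rot: [0.595, -0.383, 0.381, -0.594]
contact_force: [-2.5, 2.0, 1.8]
opening: -0.002
```

```bash
python3 -c "
from h import *
status()"
```

```text
10.1 [0.4675 0.2457 0.0773] F [ 0.  -0.7 -0.5] r,ang 0.0861 -150.9 toolx -65.5
a 0.084 ([292, 280, 11, 10, 89], [296.9, 284.1]) plunger ang -162.4 0.086
a 0.094 ([292, 280, 11, 10, 89], [296.9, 284.1]) plunger ang -168.1 0.09
w 0.084 ([302, 222, 60, 59, 2770], [331.1, 251.5]) plunger ang -162.2 0.083
w 0.094 ([302, 222, 60, 59, 2770], [331.1, 251.5]) plunger ang -164.3 0.084
```

{"op": "send_rows", "data": {
  "plan": [
    [[0.025, 0, 0.003], [0, -0.0056, 0]],
    [[0.025, 0, 0.003], [0, -0.0056, 0]],
    [[0.025, 0, 0.003], [0, -0.0056, 0]],
    [[0.025, 0, 0.003], [0, -0.0056, 0]],
    [[0.025, 0, 0.003], [0, -0.0056, 0]],
    [[0.025, 0, 0.003], [0, -0.0056, 0]],
    [[0.025, 0, 0.003], [0, -0.0056, 0]],
    [[0.025, 0, 0.003], [0, -0.0056, 0]],
    [[0.025, 0, 0.003], [0, -0.0056, 0]]
  ]
}}

```text
time: 11.0
eef_pos: [0.4837, 0.225, 0.0771]
tcp_rot: [0.648, -0.285, 0.283, -0.647]
contact_force: [-3.9, 0.8, 1.2]
opening: 0.002
```

```bash
python3 -c "
from h import *
status()"
```

```text
11.1 [0.4846 0.2248 0.0773] F [-0.8  0.4 -0.7] r,ang 0.0855 -132.8 toolx -47.4
a 0.084 ([295, 271, 10, 11, 83], [299.2, 276.3]) plunger ang -145.1 0.085
a 0.094 ([295, 271, 10, 11, 83], [299.2, 276.3]) plunger ang -151.8 0.087
w 0.084 ([300, 222, 59, 59, 2748], [328.7, 251.3]) plunger ang -144.1 0.083
w 0.094 ([300, 222, 59, 59, 2748], [328.7, 251.3]) plunger ang -146.2 0.084
```

{"op": "send_rows", "data": {
  "plan": [
    [[0.0125, 0, 0.0015], [0, -0.0028, 0]],
    [[0.0125, 0, 0.0015], [0, -0.0028, 0]],
    [[0.0125, 0, 0.0015], [0, -0.0028, 0]],
    [[0.0125, 0, 0.0015], [0, -0.0028, 0]],
    [[0.0125, 0, 0.0015], [0, -0.0028, 0]],
    [[0.0125, 0, 0.0015], [0, -0.0028, 0]],
    [[0.0125, 0, 0.0015], [0, -0.0028, 0]]
  ]
}}

```text
time: 11.8
eef_pos: [0.4941, 0.2185, 0.0783]
tcp_rot: [-0.664, 0.243, -0.244, 0.664]
contact_force: [-0.2, 0.8, -0.4]
opening: -0.001
```

```bash
python3 -c "
from h import *
status()"
```

```text
11.9 [0.4941 0.2184 0.0782] F [-0.  -0.2 -0.6] r,ang 0.0845 -125.1 toolx -40.3
a 0.084 ([295, 266, 9, 10, 77], [299.1, 270.5]) plunger ang -132.1 0.086
a 0.094 ([295, 266, 9, 10, 77], [299.1, 270.5]) plunger ang -139.1 0.085
w 0.084 ([295, 225, 62, 57, 2812], [325.3, 253.8]) plunger ang -135.3 0.083
w 0.094 ([295, 225, 62, 57, 2812], [325.3, 253.8]) plunger ang -137.4 0.083
```

The heights that agree between the two views jumped from about 0.082 to 0.091, so the plunger seems to have sprung up at about 60°. A gentle push will test the lock.

{"op": "send_rows", "data": {
  "plan": [
    [[0.0125, 0, 0.0015], [0, -0.0028, 0]],
    [[0.0125, 0, 0.0015], [0, -0.0028, 0]],
    [[0, 0, 0], [0, 0, 0]]
  ]
}}

```text
time: 12.2
eef_pos: [0.4943, 0.2177, 0.078]
tcp_rot: [-0.668, 0.234, -0.23, 0.668]
contact_force: [-5.6, 3.3, 5.0]
opening: -0.002
```

```bash
python3 -c "
from h import *
status()"
```

```text
12.3 [0.4943 0.2177 0.078 ] F [-6.   3.8  4.6] r,ang 0.0849 -124.8 toolx -38.3
a 0.084 ([295, 266, 10, 10, 79], [299.1, 270.4]) plunger ang -131.8 0.086
a 0.094 ([295, 266, 10, 10, 79], [299.1, 270.4]) plunger ang -138.9 0.085
w 0.084 ([297, 225, 62, 58, 2812], [327.5, 254.0]) plunger ang -135.0 0.083
w 0.094 ([297, 225, 62, 58, 2812], [327.5, 254.0]) plunger ang -137.1 0.083
```

The table took about 7 N without moving, so it is locked. Now I'll back off and go up.

{"op": "send_rows", "data": {
  "plan": [
    [[-0.03, 0, 0], [0, 0, 0]],
    [[-0.04, 0, 0], [0, 0, 0]],
    [[0, -0.05, 0], [0, 0, 0]],
    [[0, -0.15, 0], [0, 0, 0]],
    [[0, -0.25, 0], [0, 0, 0]],
    [[0, -0.3, 0], [0, 0, 0]],
    [[0, -0.3, 0], [0, 0, 0]],
    [[0, -0.3, 0], [0, 0, 0]],
    [[0, -0.1, 0], [0, 0, 0]],
    [[0, 0, 0], [0, 0, 0]],
    [[0, 0, 0], [0, 0, 0]]
  ]
}}

```text
time: 13.4
eef_pos: [0.4887, 0.2218, 0.2502]
tcp_rot: [0.668, -0.233, 0.231, -0.668]
contact_force: [-0.4, 1.1, -0.2]
opening: 0.001
```

```bash
python3 - <<'E'
from h import *
status()
c=cam('wrist');b=cam('side');a=cam('scene')
pc=np.array([onz(c,*k[1],.094) for k in yellow(c)])
print(pc)
l=cv2.resize(c['img'],(400,300))
big=np.vstack([np.hstack([cv2.resize(b['img'][190:310,250:410],(400,300)),cv2.resize(a['img'][210:330,215:375],(400,300))]),np.hstack([l,cv2.resize(c['img'][90:330,200:520],(400,300))])])
cv2.imwrite('pics/10.png',big)
E
```

```text
13.5 [0.4882 0.2217 0.2491] F [ 0.2 -0.3 -0.1] r,ang 0.0855 -129.6 toolx -38.3
a 0.084 ([295, 265, 10, 11, 81], [299.1, 270.2]) plunger ang -131.4 0.086
a 0.094 ([295, 265, 10, 11, 81], [299.1, 270.2]) plunger ang -138.4 0.085
w 0.084 ([313, 189, 28, 30, 682], [326.6, 203.6]) plunger ang -135.4 0.083
w 0.094 ([313, 189, 28, 30, 682], [326.6, 203.6]) plunger ang -136.6 0.083
[[ 0.48234519  0.23044311  0.094     ]
 [ 0.52375409  0.28848618  0.094     ]
 [ 0.38466676  0.03724333  0.094     ]
 [ 0.43793214 -0.01974991  0.094     ]]
```

View pics/10.png

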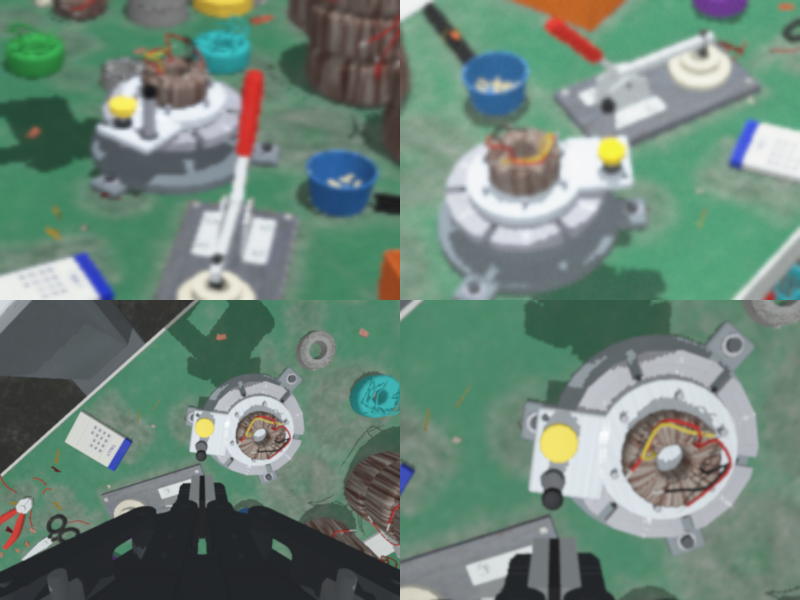

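The picture shows the plunger up after about 60° of turn. The toroid is still between its pins, the other things are where they were, and the hand is clear. I'll hand it in.

```bash
python3 -c "
from plant import *
print(sign_off())"
```

```text
the job is handed in; nothing more can be done
None
```

The table is turned anticlockwise to the next notch and locked there. The hand is clear and the job was handed in at about 13.7 s; `sign_off` gives no verdict.

**What I did:** I pressed the plunger in with the closed fingertip (about 8 N). I turned the table about 20° with it held down, where friction on the head carried the table along. Then I lifted off the plunger and pushed the post on until the plunger sprang up.

**Last checks:**
- **Angle:** the wrist camera shows the plunger moved from 164° to about 223.4°, a turn of 59.4°. The scene camera alone gives about 57.6°, within its coarser accuracy.
- **Lock:** the plunger head came back up to about 91 mm (nominal 94 mm). A test push of about 7 N did not move the table.
- **Surroundings:** in the final pictures the toroid lies between its pins and the other things look unmoved. I checked this by eye only. The contact force was about zero after I backed off.

**What disagreed:** the stated fingertip position was wrong. The tips stood about 27 mm behind the reported TCP, not 14 mm ahead. My first press therefore stopped in free air at zero force. The cameras showed the offset, and first contact on the way down confirmed it.

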